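# Close the sample pot and pin its cover

## Task

Set the loose cover on the steel pot so that it sits level on the rim with its lug between the two ears of the pot's fork, then push the longer of the two headed pins through fork and lug, from whichever side is free, until its head is fully home against the fork. Do not tip or shift the bottle or the petri dish that stand beside the pot.

Things in the scene. Friction and masses are not known exactly. Their poses are not given: they have to be found in the camera images.
- pot: round open steel pot fixed to the bench, 90 mm outside and 82 inside diameter, rim 70 above the bench, on a dark 124 x 104 x 8 foot. Origin: centre of the underside, z up. On its -x side a fork: two upright ears 8 thick with a 15 gap (inner faces y = +-7.5, outer +-15.5), x = -88 to -64, tops 102 above the bench; under the gap a bracket, top at 55
- pot_rim (a point): centre of the pot's mouth at rim height, 70 mm above the pot's origin; axes as the pot
- fork_eye (a point): middle of the fork gap on the common axis of the two 13 mm fork holes, at (-76, 0, 90) mm in the pot's frame; axes as the pot, the hole axis is y
- cover: loose steel cover, 300 g. Origin: centre of its underside, z up. Spigot 77 mm diameter (tapered to 68 below), z = 0 to 8, enters the pot; disc 96 diameter, z = 8 to 14, rests on the rim; bar knob 34 along x, 14 along y, z = 14 to 40. On its -x side an upright lug 10 thick in y, x = -88 to -64, z = 3 to 40, with a 14 hole. On the bench it lies on the spigot
- cover_seat (a point): centre of the disc's underside, 8 mm above the cover's origin; lies on pot_rim when the cover is seated
- knob (a point): middle of the bar knob, 27 mm above the cover's origin; axes as the cover, grasp across y (14 mm)
- lug_eye (a point): centre of the hole in the cover's lug, (-76, 0, 28) mm in the cover's frame; the hole axis is y
- pin_long: longer steel pin lying on the bench. Origin: on its axis at the shoulder face where shank and head meet; x points to the tip. Shank 10 mm diameter, 46 long, last 5 tapered to 5. Head towards -x: shoulder 22 x 22 (x = 0 to -5), square grip 14 x 14 (x = -5 to -35), end plate 22 x 22 (x = -35 to -39). Lies level on the two squares, axis 11 above the bench
- pin_long_tip (a point): tip of the longer pin's shank, 46 mm from its origin
- pin_short: the shorter pin, 24 mm shank, else the same shape and axes as the long one; too short for the fork
- bottle: closed lab bottle with screw cap, 70 mm in diameter, 140 mm tall, standing beside the fork on one side, in line with the holes. Origin: centre of its underside
- dish: petri dish with lid, 62 mm in diameter, 14 mm tall, lying beside the fork on the other side. Origin: centre of its underside
Things that resemble listed ones, but are neither listed nor needed, are in the scene too. Leave any pink look-alike of the pin_long alone.

How it is judged (in metres and radians):
At the end, for the whole second after the job is handed in: Cover at rest on the pot: disc within 2 mm of rim height, 4 mm of centre, tilt under 0.04 rad, lug hole within 6 mm of the fork eye. Long pin at rest through both ears and lug: axis within 6 mm of the hole axis, shoulder within 3.5 mm of one ear, tip beyond the other (horizontal distance between cover_seat and pot_rim below 0.004 m and z of cover_seat in the frame of pot_rim between -0.002 and 0.002 m and angle between cover's own z axis and vertical below 0.04 rad and distance between lug_eye and fork_eye below 0.006 m and x of pin_long in the frame of fork_eye between -0.006 and 0.006 m and z of pin_long in the frame of fork_eye between -0.006 and 0.006 m and x of pin_long_tip in the frame of fork_eye between -0.006 and 0.006 m and z of pin_long_tip in the frame of fork_eye between -0.006 and 0.006 m and ((y of pin_long in the frame of fork_eye between 0.0125 and 0.019 m and y of pin_long_tip in the frame of fork_eye below -0.024 m) or (y of pin_long in the frame of fork_eye between -0.019 and -0.0125 m and y of pin_long_tip in the frame of fork_eye above 0.024 m)) and linear speed of each of cover, pin_long below 0.02 m/s); the robot touches nothing.
It fails at once if the bottle is shifted by more than 30 mm or tipped (distance of bottle from where it was at the start of the episode above 0.03 m or angle between bottle's own z axis and vertical above 0.3 rad).
It fails at once if the petri dish is shifted by more than 30 mm or tipped (distance of dish from where it was at the start of the episode above 0.03 m or angle between dish's own z axis and vertical above 0.3 rad).
It also fails if it takes over 64 s, if anything falls off the work surface, if the arm or the gripper's body presses on something with over 40 N, if the wrist force passes 120 N, or if a joint passes its speed limit or range.

## Robot

A 6-joint arm with a two-finger parallel gripper is mounted at the origin on a cart in front of the work surface, level with it; the furniture and walls round the work are solid. World frame = base frame: x ahead of the robot, y to its left, z up, the work surface at z = 0. Lengths are in mm, angles in rad, forces in N, time in s.
With the tool pointing down it reaches from about 400 to 925 mm from the base axis. Payload 12.5 kg.
Tool frame: the origin (TCP) lies between the finger pads; the fingertips stand env.tip_extent ahead of it and the grasp point (between the pads) lies 11 mm behind it (env.tip_extent is the distance from the TCP to the fingertips, in mm); z points along the fingers, y is the line along which they close (so a half turn about z gives the same grasp; the last joint's range is limited). The gripper opens to 95 mm and grips with 3 to 60 N. Pads are 20 mm wide; open, the fingers measure 119 mm over their backs; the gripper's body (75 mm by 180 mm) begins 59 mm behind the grasp point.
Start: joints at [-1.435, 0.491, 1.559, -0, 1.092, -0.106], TCP at [149.679, -606.83, 222.661] pointing down, gripper open.
Joint ranges: [-3.1, 3.1], [-0.84, 2.19], [0.05, 2.79], [-1.13, 4.28], [0.06, 2.93], [-2.69, 2.69]. Speed limits (rad/s): [2.22, 2.22, 2.79, 3.14, 3.14, 3.14].

## Interface

Orientations are given as [roll, pitch, yaw] about the fixed x, y, z axes, in that order (R = Rz(yaw) Ry(pitch) Rx(roll)).
In Python, from cell import env gives the robot as it stands.
- The arm moves only by the tool carry_out, never from a script. Its argument "motion" is a list of rows, each a list of 5 numbers: the shift along the tool's x, y, z in mm, then the turn about the tool's z in degrees, then the closure, from 0 (fully open) to 1 (shut). A call has 1 to 12 rows; each row shifts and turns the commanded pose from where the row before left it, along the tool's axes as they then stand; what a row does not reach is not made up. A row lasts 1/10 s, in which the tool goes at most 50 mm and 8.59 degrees, less where a joint would pass 70% of its speed; a pose out of reach is approached as far as the arm can. A call with a gripper value outside its range is refused whole. The fingers move at their own pace and stop on an object; the grip force is fixed at half the most. Time passes only in rows, so rows that do not move let the fingers close. It gives the time, the measured TCP pose, the force, the opening and the grip force at its end, in the units of the state.
- env.state(): the state, without advancing time (a new reading comes with each control period).
- env.read_camera(name): name is "scene" or "top" or "wrist"; returns a dict with "color" (420x560x3 uint8, red, green, blue), "K" (3x3 intrinsics, pixels), "R" (3x3) and "t" (3): a world point X has camera coordinates R X + t; the wrist camera has in their place "hand_eye" (4x4, takes a point from camera to tool coordinates, whose origin is the TCP and whose axes are the flange's). Camera axes: x right, y down, z forward; pixel columns grow to the right and rows downward; lengths in mm; the calibration is good to about 2 mm. A picture is of the moment at which its call begins: read the wrist's pose just before it. There is no depth.
- env.job_done(): hands the job in; it is judged then, once.
The state is a dict: "t": time; "joints": joint angles; "qvel": joint speeds; "tau": joint torques, N m; "eef_pos": TCP position; "tcp_rot": TCP orientation; "ft_force": force on the tool from outside, world axes, zero at the start; "moment": the same for the moment, N m; "opening": opening from 0.0 (shut) to 1.0 (fully open); "grip_force": force on a finger pad.
Only numpy, scipy, OpenCV 4.12 (cv2) and the standard library are available. Lean on these libraries where they do the work, as an engineer would, in place of code of your own. Each camera call takes 0.05 s, during which the arm holds its last target. There are 200 camera calls.

## Working session

There is one attempt and no reset: what is moved stays moved. The work goes in short steps, Python scripts to look and compute and a tool call to move; the robot and the scene stay as the last step left them, time stands still between calls to the robot, and variables do not carry over. Pictures are saved under pics/ and viewed, at most 10 in all, crops included, and the job is handed in when it is done.

Besides the shell and the picture viewer there is one more tool, called after "Emit:" as name([rows], argument=value, ...), one row to a line, values as JSON. carry_out: Moves the arm, as the interface text tells. Its arguments: {"type":"object","properties":{"motion":{"type":"array"}},"required":["motion"]}

```bash
ls; mkdir -p pics; python3 - <<'E'
from cell import env
import cv2,numpy as np
s=env.state();print({k:np.round(v,3).tolist() for k,v in s.items()});print(env.tip_extent)
for n in("scene","top","wrist"):
    c=env.read_camera(n);cv2.imwrite(f"pics/{n}0.png",c["color"][:,:,::-1]);np.savez(f"{n}0.npz",**c)
    print(n,[(k,np.round(v,3).tolist()) for k,v in c.items() if k!="color"])
a=cv2.imread("pics/scene0.png");b=cv2.imread("pics/top0.png")
E
```

```text
pics
{'t': 0.0, 'joints': [-1.435, 0.492, 1.559, 0.0, 1.092, -0.106], 'qvel': [-0.001, -0.001, 0.001, -0.001, -0.001, 0.002], 'tau': [-0.001, -61.264, -25.818, 0.069, 0.048, -0.0], 'eef_pos': [149.637, -606.581, 222.063], 'tcp_rot': [-3.14, -0.0, 0.242], 'ft_force': [0.178, 0.279, -0.649], 'moment': [0.004, -0.038, -0.018], 'grip_force': 0.0, 'opening': 0.999}
8.0
scene [('K', [[537.49, 0.0, 289.142], [0.0, 537.49, 212.287], [0.0, 0.0, 1.0]]), ('R', [[-0.786, -0.618, -0.024], [-0.266, 0.372, -0.889], [0.558, -0.693, -0.457]]), ('t', [539.696, 123.484, 1057.171])]
top [('K', [[457.227, 0.0, 269.731], [0.0, 457.227, 211.501], [0.0, 0.0, 1.0]]), ('R', [[-0.03, -1.0, -0.002], [-0.989, 0.03, -0.142], [0.142, -0.002, -0.99]]), ('t', [221.514, 560.948, 1160.138])]
wrist [('K', [[373.55, 0.0, 279.219], [0.0, 373.55, 209.196], [0.0, 0.0, 1.0]]), ('hand_eye', [[-0.0, -0.961, -0.278, 77.635], [1.0, -0.0, 0.0, -0.827], [-0.0, -0.278, 0.961, -162.117], [0.0, 0.0, 0.0, 1.0]])]
```

View pics/top0.png

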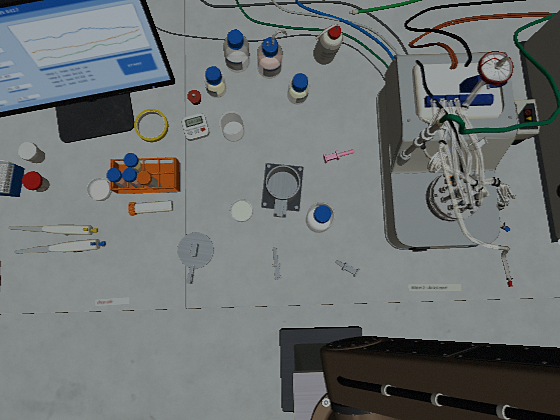

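View pics/scene0.png

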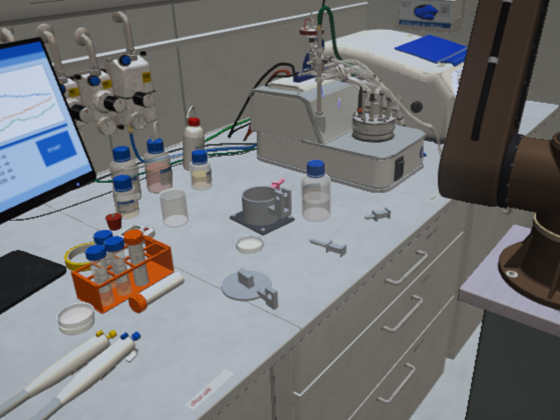

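The top view shows the pot at (283,185) with its fork below at (281,210), the bottle at (320,216) and the dish at (241,211). The cover is at (196,250), with its lug at (191,275). Three things could be taken for the long pin: the grey pin at (277,263), the grey pin at (347,268) and the pink one at (339,156), which is the decoy. The scene view shows the grey pins at (328,246) and (378,215). I'll check the choice in one crop.

```bash
cat > h.py <<'E'
import numpy as np,cv2
from scipy.spatial.transform import Rotation as Ro
from cell import env
def plane(c,px,z,pose=None):
    """pixels -> world points on plane z; pose=(eef_pos,tcp_rot) for the wrist camera"""
    px=np.atleast_2d(px).astype(float)
    d=np.c_[px,np.ones(len(px))]@np.linalg.inv(c["K"]).T
    if pose is None: R=c["R"].T; o=-R@c["t"]
    else:
        Rt=Ro.from_euler("xyz",pose[1]).as_matrix();H=c["hand_eye"]
        R=Rt@H[:3,:3]; o=Rt@H[:3,3]+pose[0]
    d=d@R.T
    return o+d*((z-o[2])/d[:,2])[:,None]
def proj(c,X,pose):
    Rt=Ro.from_euler("xyz",pose[1]).as_matrix();H=c["hand_eye"]
    R=Rt@H[:3,:3]; o=Rt@H[:3,3]+pose[0]
    p=(np.atleast_2d(X)-o)@R@c["K"].T
    return p[:,:2]/p[:,2:]
def shot(name):
    s=env.state();c=env.read_camera("wrist");cv2.imwrite(f"pics/{name}.png",c["color"][:,:,::-1])
    pose=(np.array(s["eef_pos"]),np.array(s["tcp_rot"]))
    np.savez(f"{name}.npz",p=pose[0],r=pose[1],**c)
    return c,pose
def load(name):
    c=np.load(f"{name}.npz"); return c,(c["p"],c["r"])
E
python3 - <<'E'
from h import *
t=np.load("top0.npz");s=np.load("scene0.npz")
for n,p,z in[("pot",(283,182),70),("fork",(281,210),102),("bottlecap",(322,213),140),("dish",(241,211),14),("cover",(196,249),14),("lug",(191,277),40),("pinA",(277,263),11),("pinB",(347,268),11)]:
    print(n,plane(t,p,z).round(0))
a=cv2.imread("pics/top0.png")[140:290,170:370];b=cv2.imread("pics/scene0.png")[170:320,210:410]
cv2.imwrite("pics/crop.png",cv2.resize(np.hstack([a,b]),None,fx=2,fy=2,interpolation=cv2.INTER_CUBIC))
E
```

```text
pot [[639. 168.  70.]]
fork [[561. 177. 102.]]
bottlecap [[546.  80. 140.]]
dish [[575. 282.  14.]]
cover [[476. 403.  14.]]
lug [[403. 412.  40.]]
pinA [[433. 190.  11.]]
pinB [[415.   5.  11.]]
```

View pics/crop.png

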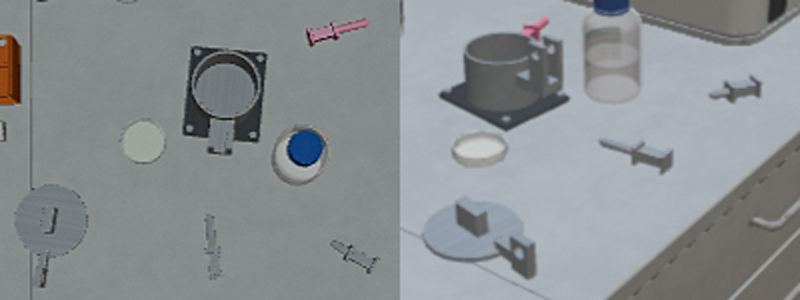

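The crop settles it. The grey pin at top (277,263) has the longer shank, with its tip towards +x and its head towards the robot. The grey one at (347,268) is the short pin, and the pink one is the decoy. The +y side, over the low dish, is the free side. I'll move to a wrist view over the cover, pin and pot.

Emit:
carry_out([
  [40,-23,0,0,0],
  [40,-23,0,0,0],
  [40,-23,0,0,0],
  [40,-23,0,0,0],
  [40,-23,0,0,0],
  [40,-23,0,0,0],
  [40,-23,0,0,0],
  [40,-23,0,0,0],
  [40,-23,0,0,0],
  [40,-23,0,0,0],
  [40,-23,0,0,0],
  [0,0,0,0,0],
])

```text
t: 1.35
eef_pos: [519.1, -252.3, 222.4]
tcp_rot: [-3.141, -0.001, 0.246]
ft_force: [-0.9, 0.3, 0.9]
opening: 0.997
grip_force: 0.0
```

Emit:
carry_out([
  [8,-48,0,0,0],
  [8,-48,0,0,0],
  [8,-48,0,0,0],
  [8,-48,0,0,0],
  [8,-48,0,0,0],
  [8,-48,0,0,0],
  [8,-48,0,0,0],
  [8,-48,0,0,0],
  [8,-48,0,0,0],
  [8,-48,0,0,0],
  [8,-48,0,0,0],
  [0,0,0,0,0],
])

```text
t: 2.55
eef_pos: [474.5, 281.9, 222.3]
tcp_rot: [-3.141, -0.0, 0.246]
ft_force: [0.1, -0.9, -1.1]
opening: 1.0
grip_force: 0.0
```

Emit:
carry_out([
  [0,0,0,-8.5,0],
  [0,0,0,-8.5,0],
  [0,0,0,-8.5,0],
  [0,0,0,-8.5,0],
  [0,0,0,-8.5,0],
  [0,0,0,-8.5,0],
  [0,0,0,-8.5,0],
  [0,0,0,-8.5,0],
  [0,0,0,-8.5,0],
  [0,0,0,-8.5,0],
  [0,0,0,-8.5,0],
  [0,0,0,-8.5,0],
])

```text
t: 3.75
eef_pos: [475.5, 276.7, 222.4]
tcp_rot: [-3.141, 0.0, 2.027]
ft_force: [0.3, -0.2, -0.3]
opening: 0.995
grip_force: 0.0
```

Emit:
carry_out([
  [0,0,0,-8.5,0],
  [0,0,0,-8.5,0],
  [0,0,0,-8.5,0],
  [0,0,0,-8.5,0],
  [0,0,0,-8.5,0],
  [0,0,0,-8.5,0],
  [0,0,0,-5,0],
  [0,0,0,0,0],
  [0,0,0,0,0],
  [0,0,0,0,0],
])

```text
t: 4.75
eef_pos: [475.4, 277.5, 222.6]
tcp_rot: [-3.141, -0.0, 2.997]
ft_force: [-0.5, 0.6, 0.0]
opening: 0.997
grip_force: 0.0
```

```bash
python3 - <<'E'
from h import *
c,p=shot("w1");print(p)
for n,X in [("pot",(639,168,70)),("cover",(476,403,14)),("lug",(403,412,40)),("pin",(433,190,11)),("fork",(561,177,102))]: print(n,proj(c,X,p).round())
E
```

```text
(array([475.39379161, 277.48519937, 222.55244645]), array([-3.14136837e+00, -3.14838786e-05,  2.99697266e+00]))
pot [[194. 369.]]
cover [[403. 166.]]
lug [[419.  88.]]
pin [[186. 154.]]
fork [[178. 318.]]
```

View pics/w1.png

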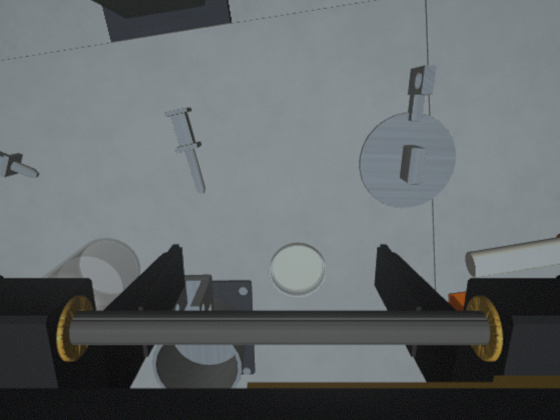

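The wrist view shows the cover disc centred near (408,160), the knob top near (410,163) and the lug near (422,80). The long pin runs from its head plate at (178,112) to its tip at (201,190). The pot is partly hidden behind the gripper. Next is a closer crop plus edge fits.

```bash
python3 - <<'E'
from h import *
from scipy.optimize import least_squares
c,p=load("w1")
im=cv2.imread("pics/w1.png");g=cv2.cvtColor(im,cv2.COLOR_BGR2GRAY)
e=cv2.Canny(g,25,60)
yy,xx=np.nonzero(e[95:225,345:475]);px=np.c_[xx+345.5,yy+95.5]
W=plane(c,px,14,p)[:,:2]
best=None;rng=np.random.default_rng(0)
for _ in range(3000):
    a,b=W[rng.choice(len(W),2,False)];d=np.linalg.norm(b-a)
    if not 40<d<95: continue
    n=np.array([-(b-a)[1],(b-a)[0]])/d
    for s in(1,-1):
        q=(a+b)/2+s*n*np.sqrt(48**2-d*d/4);m=abs(np.linalg.norm(W-q,axis=1)-48)<1.2
        if best is None or m.sum()>best[0]: best=(m.sum(),q,m)
m=best[2];r=least_squares(lambda q:np.linalg.norm(W[m]-q[:2],axis=1)-q[2],[*best[1],48])
print("cover",best[0],best[1],r.x)
a=cv2.resize(im[55:215,345:470],None,fx=3.7,fy=3.7,interpolation=cv2.INTER_CUBIC)
b=cv2.resize(im[95:205,150:222],None,fx=5.38,fy=5.38,interpolation=cv2.INTER_CUBIC)[:592]
a=a[:592];b=b[:len(a)];a=a[:len(b)]
o=np.hstack([a,b])[:, :800];print(o.shape,a.shape);cv2.imwrite("pics/c1.png",o)
E
```

```text
cover 355 [472.02161317 407.46440172] [472.27475767 407.09635046  48.05634682]
(592, 800, 3) (592, 462, 3)
```

View pics/c1.png

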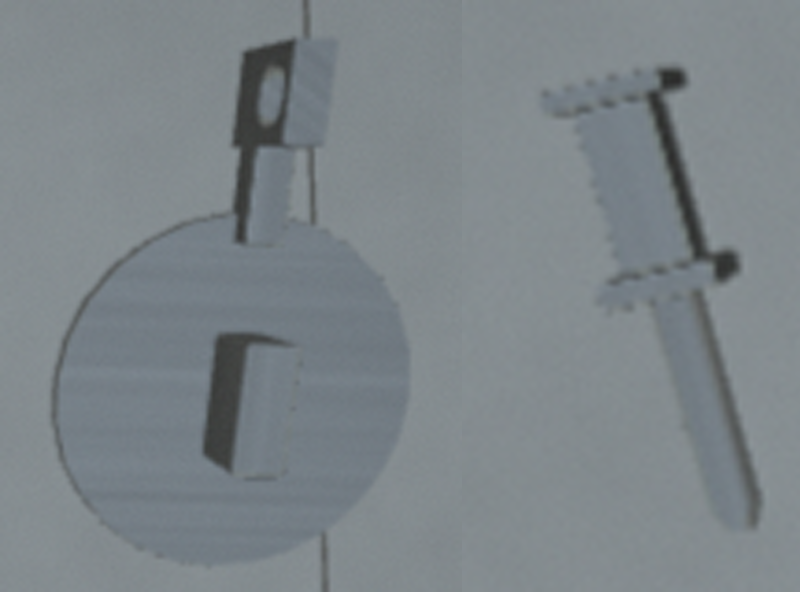

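```bash
python3 - <<'E'
from h import *
c,p=load("w1")
A=lambda q:np.array(q)/3.7+[345,55]
B=lambda q:(np.array(q)-[462,0])/5.38+[150,95]
k=plane(c,A([(247,346),(300,346),(287,477),(235,477)]),40,p)[:,:2]
l=plane(c,A([(295,40),(338,40),(327,147),(283,147)]),40,p)[:,:2]
print("knob",k.mean(0),"sizes",np.linalg.norm(k[1]-k[0]),np.linalg.norm(k[2]-k[1]))
print("lug",l.mean(0),np.linalg.norm(l[1]-l[0]),np.linalg.norm(l[2]-l[1]))
dc=np.array([472.27,407.1])
for n,a in(("disc",dc),("knob",k.mean(0))):
    d=a-l.mean(0);print(n,np.linalg.norm(d),"yaw",np.arctan2(d[1],d[0]))
for q in((k[3]+k[2]-k[0]-k[1]),(l[3]+l[2]-l[0]-l[1])): print("yaw",np.arctan2(q[1],q[0]))
g=plane(c,B([(616,108),(655,266)]),18,p)[:,:2];s=plane(c,B([(678,300),(739,525)]),11,p)[:,:2]
print("grip",g,"shank",s,np.linalg.norm(g[1]-g[0]),np.linalg.norm(s[1]-s[0]))
for q in(g[1]-g[0],s[1]-s[0],s[1]-g[0]):print("yaw",np.arctan2(q[1],q[0]))
E
```

```text
knob [472.90900265 407.7403044 ] sizes 13.136479500558837 33.160964221060425
lug [398.35786668 421.1422878 ] 10.042999193108361 23.902215428931896
disc 75.23422956234947 yaw -0.1877486593687484
knob 75.74618823674048 yaw -0.1778691818167798
yaw -0.13689431201781316
yaw -0.14698351675493615
grip [[395.45437648 192.56357142]
 [423.61403874 193.48507078]] shank [[430.85862262 194.53836247]
 [474.51357204 197.08039858]] 28.174735838946738 43.72889841447794
yaw 0.03271241773219239
yaw 0.058164511176808785
yaw 0.057070177347151675
```

Emit:
carry_out([
  [0,0,0,1.5,0],
  [6.3,32,0,0,0.3],
  [6.3,32,0,0,0.3],
  [6.3,32,0,0,0.3],
  [6.2,31.5,0,0,0.3],
  [0,0,45,0,0.3],
  [0,0,45,0,0.3],
  [0,0,45,0,0.3],
  [0,0,25,0,0.3],
  [0,0,18,0,0.3],
  [0,0,0,0,0.3],
  [0,0,0,0,0.3],
])

```text
t: 6.0
eef_pos: [472.1, 407.9, 44.9]
tcp_rot: [-3.141, 0.0, 2.972]
ft_force: [0.1, -0.3, 0.5]
opening: 0.7
grip_force: 0.0
```

Emit:
carry_out([
  [0,0,14,0,0.3],
  [0,0,6,0,0.3],
  [0,0,0,0,0.6],
  [0,0,0,0,1],
  [0,0,0,0,1],
  [0,0,0,0,1],
  [0,0,0,0,1],
  [0,0,0,0,1],
  [0,0,0,0,1],
  [0,0,0,0,1],
])

```text
t: 7.0
eef_pos: [471.9, 407.7, 24.6]
tcp_rot: [-3.141, -0.0, 2.973]
ft_force: [-0.5, -0.9, 0.4]
opening: 0.146
grip_force: 30.0
```

Emit:
carry_out([
  [0,0,-15,0,1],
  [0,0,-45,0,1],
  [0,0,-45,0,1],
  [0,0,-45,0,1],
  [0,0,-50,0,1],
  [-40,-13,-10,0,1],
  [-40,-13,0,0,1],
  [-40,-13,0,0,1],
  [-39,-13,0,0,1],
  [0,0,0,0,1],
  [0,0,0,0,1],
  [0,0,0,0,1],
])

```text
t: 8.2
eef_pos: [619.1, 330.2, 234.9]
tcp_rot: [-3.141, -0.001, 2.974]
ft_force: [-0.5, 0.7, -3.3]
opening: 0.146
grip_force: 30.0
```

```bash
python3 - <<'E'
from h import *
c,p=shot("w2");print(p)
E
```

```text
(array([619.09718283, 330.21078232, 234.89018785]), array([-3.14137660e+00, -5.53373277e-04,  2.97367599e+00]))
```

View pics/w2.png

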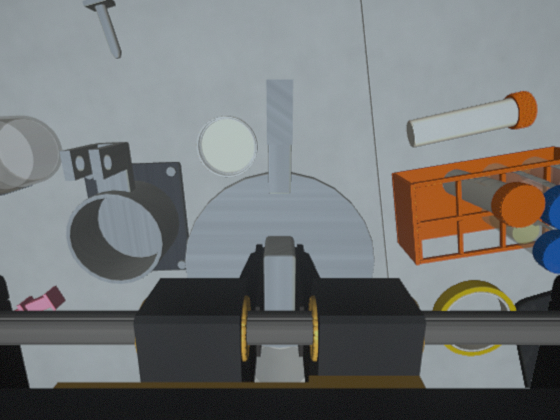

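In this view the pot rim is centred near (115,235) and the fork ears are near (82,160) and (112,160). The cover is held with its lug straight up the image, at columns 267–293. I'll fit the rim and disc circles and zoom in on the fork.

```bash
cat >> h.py <<'E'
from scipy.optimize import least_squares
def circ(c,p,img,box,z,r,lo=25,hi=60,tol=1.2,excl=None):
    x0,y0,x1,y1=box;e=cv2.Canny(cv2.cvtColor(img,cv2.COLOR_BGR2GRAY),lo,hi)
    if excl is not None: e[excl[1]:excl[3],excl[0]:excl[2]]=0
    yy,xx=np.nonzero(e[y0:y1,x0:x1]);W=plane(c,np.c_[xx+x0+.5,yy+y0+.5],z,p)[:,:2]
    best=(0,);rng=np.random.default_rng(0)
    for _ in range(4000):
        a,b=W[rng.choice(len(W),2,False)];d=np.linalg.norm(b-a)
        if not .8*r<d<1.98*r: continue
        n=np.array([-(b-a)[1],(b-a)[0]])/d
        for s in(1,-1):
            q=(a+b)/2+s*n*np.sqrt(r*r-d*d/4);m=abs(np.linalg.norm(W-q,axis=1)-r)<tol
            if m.sum()>best[0]: best=(m.sum(),q,m)
    m=best[2];f=least_squares(lambda q:np.linalg.norm(W[m]-q[:2],axis=1)-q[2],[*best[1],r])
    return best[0],best[1],f.x
E
python3 - <<'E'
from h import *
c,p=load("w2");im=cv2.imread("pics/w2.png")
for r in(45,41): print("rim",r,circ(c,p,im,(60,175,190,290),70,r))
n,q,f=circ(c,p,im,(180,160,385,277),p[0][2]-10.6,48,excl=(240,60,320,290))
Rt=Ro.from_euler("xyz",p[1]).as_matrix()
print("disc",n,q,f,"tool xy",Rt[:2,:2].T@(q-p[0][:2]),Rt[:2,:2].T@(f[:2]-p[0][:2]))
l=plane(c,[(267,80),(293,80),(267,140),(293,140)],p[0][2]+15.4,p);print("lug tool",((l-p[0])@Rt)[:,:2].round(1))
cv2.imwrite("pics/c2.png",cv2.resize(im[130:300,50:200],None,fx=3.5,fy=3.5,interpolation=cv2.INTER_CUBIC))
E
```

```text
rim 45 (np.int64(324), array([638.05663923, 171.1297756 ]), array([638.1335361 , 171.09178423,  44.64712195]))
rim 41 (np.int64(214), array([638.34885157, 171.45685852]), array([638.1630562 , 171.03066034,  40.87780985]))
disc 397 [620.26197689 330.58040615] [619.50699984 330.65792378  47.59386336] tool xy [-1.08663643  0.55909546] [-0.32932276  0.50934458]
lug tool [[87.2 -4.2]
 [87.2  5.5]
 [65.2 -4.4]
 [65.2  5.7]]
```

View pics/c2.png

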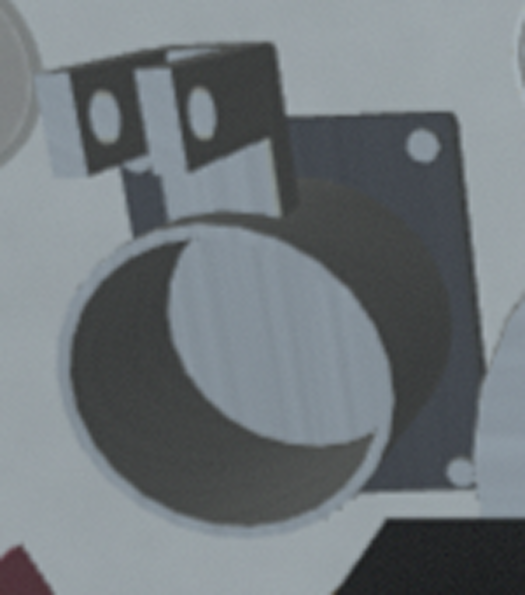

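```bash
python3 - <<'E'
from h import *
c,p=load("w2")
A=lambda q:np.array(q)/3.5+[50,130]
L=plane(c,A([(38,75),(72,70),(87,175),(52,178)]),102,p)[:,:2]
R=plane(c,A([(135,70),(172,66),(188,171),(154,174)]),102,p)[:,:2]
q=np.array([638.15,171.06])
for n,e in(("L",L),("R",R)): 
    d=e[2]+e[3]-e[0]-e[1];print(n,e.mean(0),np.linalg.norm(e[1]-e[0]),np.linalg.norm(d)/2,"yaw",np.arctan2(d[1],d[0]))
m=(L.mean(0)+R.mean(0))/2;d=q-m;w=R.mean(0)-L.mean(0)
print("mid",m,np.linalg.norm(d),"yaw",np.arctan2(d[1],d[0]),"sep",np.linalg.norm(w),"yaw",np.arctan2(-w[0],w[1]))
# foot corners z=8
f=plane(c,A([(455,113),(488,488)]),8,p)[:,:2];d=f[1]-f[0];print("foot yaw",np.arctan2(d[1],d[0]),np.linalg.norm(d))
E
```

```text
L [561.09676704 169.70035608] 7.903072387629139 23.810518380616777 yaw -0.1868558030796897
R [563.96755469 192.41550829] 8.48214437884883 23.887669369325035 yaw -0.13763229872200014
mid [562.53216086 181.05793218] 76.27592178330382 yaw -0.13145412682588423 sep 22.895841583486302 yaw -0.12571555635301548
foot yaw -0.1543462934328068 122.40235064157145
```

Emit:
carry_out([
  [0,0,0,-1.9,1],
  [-10,-39,0,0,1],
  [-10,-39,0,0,1],
  [-10,-39,0,0,1],
  [-10,-38.8,0,0,1],
  [0,0,40,0,1],
  [0,0,40,0,1],
  [0,0,20,0,1],
  [0,0,0,0,1],
  [0,0,0,0,1],
  [0,0,0,0,1],
])

```text
t: 9.35
eef_pos: [639.2, 170.8, 136.5]
tcp_rot: [3.141, 0.003, 3.007]
ft_force: [0.1, -0.5, -3.2]
opening: 0.146
grip_force: 30.0
```

```bash
python3 - <<'E'
from h import *
c,p=shot("w3");print(p)
im=cv2.imread("pics/w3.png");cv2.imwrite("pics/c3.png",cv2.resize(im[0:200,150:410],None,fx=3,fy=3,interpolation=cv2.INTER_CUBIC))
E
```

```text
(array([639.16086893, 170.75481524, 136.54394986]), array([3.14089418e+00, 2.65846639e-03, 3.00721138e+00]))
```

View pics/c3.png

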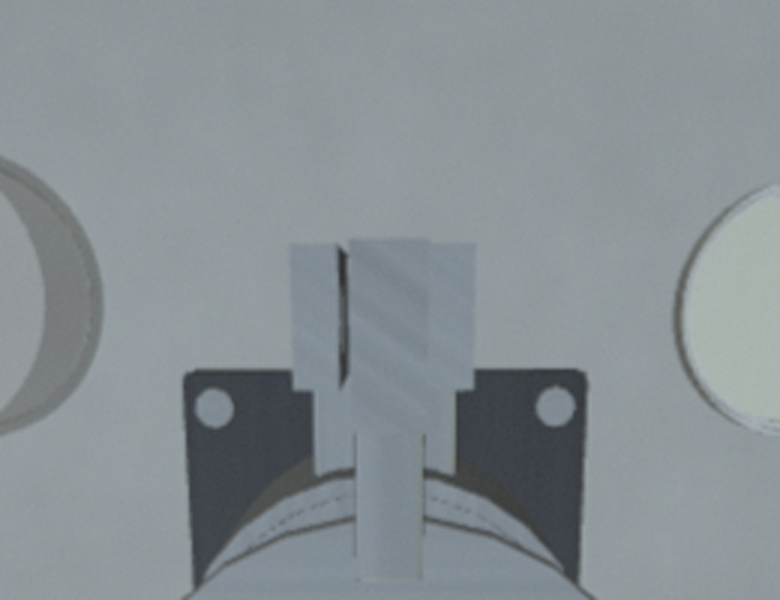

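The crop shows the lug (columns 349–429) over the fork (outer ear edges 290–475). The lug sits slightly to the right of the fork's middle. The yaw is parallel. I'll compute the offset.

```bash
python3 - <<'E'
from h import *
c,p=load("w3");Rt=Ro.from_euler("xyz",p[1]).as_matrix()
A=lambda q:np.array(q)/3+[150,0]
f=lambda q,z:((plane(c,A(q),z,p)-p[0])@Rt)[:,:2].round(2)
print("ears",f([(290,243),(476,243),(293,390),(474,390)],102).tolist())
print("lug",f([(349,239),(429,239),(350,432),(428,432)],p[0][2]+15.4).tolist())
E
```

```text
ears [[89.26, -15.83], [89.25, 15.05], [65.32, -15.9], [65.31, 15.22]]
lug [[87.29, -4.38], [87.28, 5.51], [63.63, -4.49], [63.62, 5.62]]
```

Emit:
carry_out([
  [0.5,-0.9,0,0,1],
  [0,0,0,0,1],
  [0,0,0,0,1],
  [0,0,0,0,1],
  [0,0,0,0,1],
])

```text
t: 9.9
eef_pos: [638.0, 169.2, 134.6]
tcp_rot: [-3.142, 0.0, 3.006]
ft_force: [0.1, -0.4, -4.1]
opening: 0.144
grip_force: 30.0
```

```bash
python3 - <<'E'
from h import *
c,p=shot("w4");Rt=Ro.from_euler("xyz",p[1]).as_matrix();print(p)
g=cv2.cvtColor(c["color"],cv2.COLOR_RGB2GRAY).astype(float)
r=g[95:115].mean(0);d=np.diff(r)
for i in range(235,325):
    if abs(d[i])>3: print(i+1,round(d[i],1),end="; ")
col=g[:,283:288].mean(1);d=np.diff(col);print();print([(i+1,round(d[i],1)) for i in range(50,180) if abs(d[i])>4])
for a in (248,250,304,306):
    d=np.diff(g[:,a:a+2].mean(1));print(a,[(i+1,round(d[i],1)) for i in range(50,160) if abs(d[i])>4])
E
```

```text
(array([638.01733628, 169.22926519, 134.62945588]), array([-3.14152893e+00,  3.88335932e-05,  3.00625903e+00]))
249 -3.2; 250 -7.6; 265 -10.4; 266 -14.9; 267 20.5; 292 -12.3; 293 -30.6; 294 9.8; 295 20.2; 296 19.7; 311 4.7; 312 8.0; 
[(79, np.float64(-7.4)), (80, np.float64(-8.8))]
248 [(124, np.float64(-18.0)), (125, np.float64(-54.5)), (126, np.float64(-14.5)), (158, np.float64(5.0))]
250 [(83, np.float64(-6.5)), (84, np.float64(-5.0)), (124, np.float64(-4.5)), (125, np.float64(-14.5)), (126, np.float64(-4.5)), (132, np.float64(-12.0)), (133, np.float64(-37.5)), (157, np.float64(8.5))]
304 [(83, np.float64(-8.0)), (132, np.float64(-18.5)), (133, np.float64(-27.0)), (134, np.float64(-4.5)), (160, np.float64(-4.5))]
306 [(83, np.float64(-7.0)), (131, np.float64(-6.0)), (132, np.float64(-25.0)), (133, np.float64(-42.5)), (134, np.float64(-5.5))]
```

Emit:
carry_out([
  [0.6,0.6,0,0,1],
  [0,0,10,0,1],
  [0,0,10,0,1],
  [0,0,8,0,1],
  [0,0,4,0,1],
  [0,0,4,0,1],
  [0,0,0,0,1],
  [0,0,0,0,1],
  [0,0,0,0,1],
])

```text
t: 10.85
eef_pos: [637.7, 170.0, 99.0]
tcp_rot: [3.141, 0.001, 3.006]
ft_force: [-0.7, -0.2, -3.3]
opening: 0.144
grip_force: 30.0
```

Emit:
carry_out([
  [0,0,4,0,1],
  [0,0,3,0,1],
  [0,0,2,0,1],
  [0,0,2,0,1],
  [0,0,1,0,1],
  [0,0,0,0,1],
  [0,0,0,0,1],
  [0,0,0,0,1],
])

```text
t: 11.65
eef_pos: [637.5, 170.0, 86.7]
tcp_rot: [-3.142, 0.0, 3.006]
ft_force: [-1.2, -0.1, -1.7]
opening: 0.144
grip_force: 30.0
```

Emit:
carry_out([
  [0,0,0.7,0,1],
  [0,0,0,0,1],
  [0,0,0,0,0.9],
  [0,0,0,0,0.7],
  [0,0,0,0,0.6],
  [0,0,0,0,0.6],
  [0,0,-20,0,0.6],
  [0,0,-45,0,0.6],
  [0,0,-50,0,0.3],
  [0,0,-20,0,0.3],
  [0,0,0,0,0.3],
  [0,0,0,0,0.3],
])

```text
t: 12.85
eef_pos: [637.2, 169.9, 220.4]
tcp_rot: [-3.141, -0.0, 3.006]
ft_force: [0.2, 0.2, 0.6]
opening: 0.668
grip_force: 0.0
```

```bash
python3 - <<'E'
from h import *
c,p=shot("w5");print(p)
E
```

```text
(array([637.24071544, 169.89951899, 220.38762326]), array([-3.14142913e+00, -1.89936094e-04,  3.00635684e+00]))
```

View pics/w5.png

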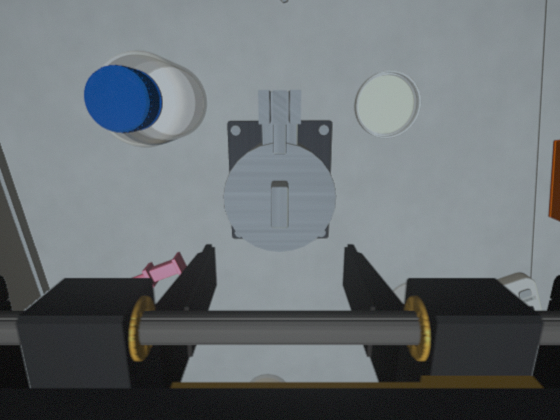

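The cover sits seated with its lug flush between the ears (columns 258–300, rows 90–123). The bottle and dish are undisturbed. Next I'll go over the long pin and look closely.

Emit:
carry_out([
  [0,0,0,-5.5,0.3],
  [0,0,0,-5.4,0.4],
  [45,7.3,0,0,0.4],
  [45,7.3,0,0,0.4],
  [45,7.3,0,0,0.4],
  [45,7.3,0,0,0.4],
  [46.5,7.5,0,0,0.4],
  [0,0,45,0,0.4],
  [0,0,45,0,0.4],
  [0,0,0,0,0.4],
  [0,0,0,0,0.4],
  [0,0,0,0,0.4],
])

```text
t: 14.1
eef_pos: [410.0, 194.3, 132.0]
tcp_rot: [3.141, 0.001, -3.087]
ft_force: [0.5, 0.8, 0.1]
opening: 0.6
grip_force: 0.0
```

```bash
python3 - <<'E'
from h import *
c,p=shot("w6");print(p)
im=cv2.imread("pics/w6.png")
# fork from w5
c5,p5=load("w5");g=cv2.cvtColor(c5["color"],cv2.COLOR_RGB2GRAY).astype(float)
d=np.diff(g[98:114].mean(0));print([(i+1,round(d[i],1)) for i in range(245,315) if abs(d[i])>4])
for a in(261,296): d=np.diff(g[:,a:a+4].mean(1));print([(i+1,round(d[i],1)) for i in range(75,140) if abs(d[i])>4])
q=proj(c,[(409,194,11),(428.6,194.5,11),(474.5,197,11)],p);print(q)
x0,y0=q.min(0).astype(int)-60;x1,y1=q.max(0).astype(int)+60;x0=max(x0,0);y0=max(y0,0);print(x0,y0,x1,y1)
o=im[y0:y1,x0:x1];k=min(780/o.shape[1],590/o.shape[0]);print(k)
cv2.imwrite("pics/c6.png",cv2.resize(o,None,fx=k,fy=k,interpolation=cv2.INTER_CUBIC))
E
```

```text
(array([410.03436594, 194.2665169 , 132.00224395]), array([ 3.14142754e+00,  1.02546947e-03, -3.08676683e+00]))
[(258, np.float64(-6.3)), (259, np.float64(-4.8)), (268, np.float64(-6.3)), (269, np.float64(-25.5)), (270, np.float64(-7.8)), (271, np.float64(37.3)), (273, np.float64(-4.2)), (288, np.float64(-17.6)), (289, np.float64(-11.8)), (290, np.float64(23.3)), (291, np.float64(9.6)), (301, np.float64(6.9))]
[(90, np.float64(-7.2)), (124, np.float64(-7.5)), (125, np.float64(-5.8))]
[(90, np.float64(-7.2)), (123, np.float64(-7.8)), (124, np.float64(-22.0)), (125, np.float64(-13.0))]
[[278.24745893 204.84627492]
 [277.55513606 228.42023205]
 [277.61765732 280.47179104]]
217 144 338 340
3.010204081632653
```

View pics/c6.png

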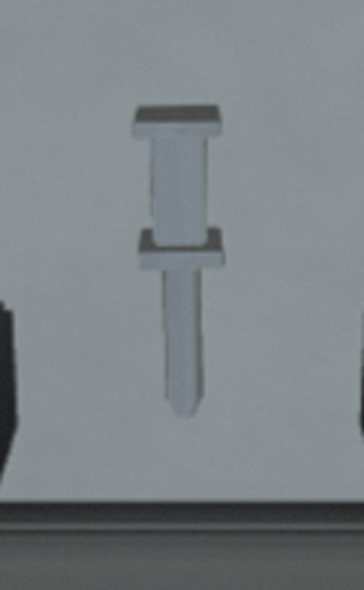

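The crop shows the pin with its end plate at row 130, shoulder at row 257 and tip at (185,415), nearly aligned with the tool. All 10 views are now used, so from here on I'll measure numerically.

```bash
python3 - <<'E'
from h import *
c,p=load("w6");A=lambda q:np.array(q)/3.0102+[217,144]
P=np.array([plane(c,A(q),z,p)[0,:2] for q,z in(((177,129.5),22),((181.5,257),22),((182,300),11),((185,415),11))])
print(P.round(1));d=P[3]-P[0];u=d/np.linalg.norm(d);print("len",np.linalg.norm(d),"(83)","yaw",np.arctan2(u[1],u[0]),np.arctan2(*(P[1]-P[0])[::-1]))
g=(P[0]+17*u+P[1]-17.5*u+P[3]-66*u)/3;print("grip centre",g)
Rt=Ro.from_euler("xyz",p[1]).as_matrix();print("tool delta",(Rt[:2,:2].T@(g-p[0][:2])).round(2))
c,p=load("w5");F=plane(c,[(258.4,90),(301,90),(258.4,124.5),(301,124.5)],102,p)[:,:2]
f=F.mean(0);print("fork",f,np.linalg.norm(F[1]-F[0]),np.linalg.norm(F[2]-F[0]),"w5 lug cols", plane(c,[(271,107),(289,107)],102,p)[:,:2])
im=cv2.imread("pics/w5.png");n,q,k=circ(c,p,im,(215,135,345,260),76,48);print("disc",n,q,k,"fork-disc",np.linalg.norm(k[:2]-f),"yaw",np.arctan2(*(k[:2]-f)[::-1]))
E
```

```text
[[392.3 191.3]
 [425.6 194.2]
 [441.6 195.1]
 [475.7 197.8]]
len 83.72271813156391 (83) yaw 0.07734206269319713 0.08643126648659097
grip centre [409.09538631 192.7064759 ]
tool delta [ 1.02 -1.51]
fork [562.79901632 180.71492765] 30.48808141746858 24.124915236407755 w5 lug cols [[561.62634046 174.51432254]
 [563.38825186 187.43420231]]
disc 396 [638.11537898 170.66908203] [637.94777428 170.53492014  47.7339431 ] fork-disc 75.83513945602363 yaw -0.1346451286622669
```

Emit:
carry_out([
  [1,-1.5,0,-1.3,0.4],
  [0,0,40,0,0.4],
  [0,0,40,0,0.4],
  [0,0,25,0,0.4],
  [0,0,10,0,0.4],
  [0,0,5,0,0.5],
  [0,0,0,0,0.5],
  [0,0,0,0,0.5],
])

```text
t: 14.95
eef_pos: [408.9, 192.7, 11.9]
tcp_rot: [3.141, 0.002, -3.064]
ft_force: [-0.2, 1.0, -0.1]
opening: 0.505
grip_force: 0.0
```

Emit:
carry_out([
  [0,0,0.5,0,0.6],
  [0,0,0,0,0.8],
  [0,0,0,0,1],
  [0,0,0,0,1],
  [0,0,0,0,1],
  [0,0,0,0,1],
  [0,0,0,0,1],
  [0,0,0,0,1],
])

```text
t: 15.75
eef_pos: [408.4, 192.6, 10.5]
tcp_rot: [-3.142, 0.0, -3.064]
ft_force: [-0.4, 0.1, 4.6]
opening: 0.141
grip_force: 30.0
```

Emit:
carry_out([
  [0,0,-10,0,1],
  [0,0,-40,0,1],
  [0,0,-45,0,1],
  [0,0,-45,0,1],
  [-43,17,0,0,1],
  [-43,17,0,0,1],
  [-43,17,0,0,1],
  [-43.6,17.6,0,0,1],
  [0,0,0,0,1],
  [0,0,0,0,1],
])

```text
t: 16.75
eef_pos: [574.8, 274.4, 150.0]
tcp_rot: [-3.141, -0.001, -3.064]
ft_force: [-0.0, -0.6, -1.6]
opening: 0.145
grip_force: 30.0
```

Emit:
carry_out([
  [0,0,0,8.5,1],
  [0,0,0,8.5,1],
  [0,0,0,8.5,1],
  [0,0,0,8.5,1],
  [0,0,0,8.5,1],
  [0,0,0,8.5,1],
  [0,0,0,8.5,1],
  [0,0,0,8.5,1],
  [0,0,0,8.5,1],
  [0,0,0,8.5,1],
  [0,0,0,8.5,1],
  [0,0,0,8.5,1],
])

```text
t: 17.95
eef_pos: [573.8, 273.8, 150.9]
tcp_rot: [-3.141, 0.0, 1.433]
ft_force: [-0.5, 0.5, -1.0]
opening: 0.142
grip_force: 30.0
```

Emit:
carry_out([
  [0,0,0,0.2,1],
  [0,0,0,0,1],
  [0,0,0,0,1],
  [0,0,0,0,1],
  [0,0,0,0,1],
])

```text
t: 18.45
eef_pos: [575.1, 274.3, 150.4]
tcp_rot: [-3.142, 0.0, 1.437]
ft_force: [0.9, -0.7, -1.3]
opening: 0.149
grip_force: 30.0
```

```bash
python3 - <<'E'
from h import *
c,p=shot("w7");Rt=Ro.from_euler("xyz",p[1]).as_matrix()
X=np.array([(15,-11,-11.5),(15,11,-11.5),(19,-11,-11.5),(19,11,-11.5),(19,-11,10.5),(19,11,10.5)])
print(proj(c,X@Rt.T+p[0],p).round(1))
g=cv2.cvtColor(c["color"],cv2.COLOR_RGB2GRAY).astype(float)
for r in range(196,252,4):
    d=np.diff(g[r:r+2].mean(0));print(r,[(i+1,int(d[i])) for i in range(220,340) if abs(d[i])>9])
d=np.diff(g[:,272:286].mean(1));print([(i+1,int(d[i])) for i in range(170,310) if abs(d[i])>7])
E
```

```text
[[256.6 254.1]
 [307.2 254.1]
 [256.4 245.5]
 [307.3 245.5]
 [259.1 228.7]
 [304.1 228.7]]
196 [(245, -16), (247, 19), (248, -10), (250, 15), (311, -17), (314, -19), (315, 15), (316, 11), (317, -12)]
200 [(246, -13), (247, -20), (248, 15), (251, 12), (252, 11), (309, -14), (310, -12), (314, 21), (315, 10), (316, -12)]
204 [(248, -17), (249, -12), (254, 12), (307, -13), (308, -9), (312, 20), (313, 16)]
208 [(251, -19), (253, 10), (257, 11), (258, 11), (303, -11), (304, -10), (309, 10), (310, 18), (312, -10)]
212 [(254, -16), (255, -11), (298, -10), (306, 16), (307, 14)]
216 [(259, -17), (302, 12), (303, 11)]
220 [(265, -10), (296, 11)]
224 []
228 []
232 [(257, -22), (258, -29), (301, 26), (302, 30)]
236 [(256, -22), (257, -49), (302, 31), (303, 44)]
240 [(255, -14), (256, -50), (257, -15), (303, 35), (304, 35)]
244 [(255, -36), (256, -32)]
248 [(254, -14), (255, -10), (304, -18), (305, -29)]
[(218, -15), (219, -7), (221, -13), (223, 12), (224, 22), (226, -10), (231, -11), (232, -37), (233, -30), (247, 12), (248, 32), (249, 23), (310, -31)]
```

```bash
python3 - <<'E'
from h import *
for n in("w1","w2","w3","w7"):
    c,p=load(n);print(n,c["hand_eye"][:3].round(4).tolist(),p[1])
c,p=load("w7");Rt=Ro.from_euler("xyz",p[1]).as_matrix()
f=lambda q,z:((plane(c,q,p[0][2]+z,p)-p[0])@Rt).round(2).tolist()
print(f([(254.7,248.3),(305,248.3)],11.5), f([(257.6,232.5),(301.6,232.5)],-10.5))
E
```

```text
w1 [[-0.0003, -0.9605, -0.2781, 79.6752], [1.0, -0.0002, -0.0004, 0.4276], [0.0003, -0.2781, 0.9605, -162.1175]] [-3.14136837e+00 -3.14838786e-05  2.99697266e+00]
w2 [[-0.0003, -0.9605, -0.2781, 79.6849], [1.0, -0.0002, -0.0004, 0.4009], [0.0003, -0.2781, 0.9605, -162.1169]] [-3.14137660e+00 -5.53373277e-04  2.97367599e+00]
w3 [[-0.0003, -0.9605, -0.2781, 79.6706], [1.0, -0.0002, -0.0004, 0.4393], [0.0003, -0.2781, 0.9605, -162.1202]] [3.14089418e+00 2.65846639e-03 3.00721138e+00]
w7 [[-0.0003, -0.9605, -0.2784, 78.9721], [1.0, -0.0003, -0.0, -1.1382], [-0.0, -0.2784, 0.9605, -162.1175]] [-3.14153766e+00  1.36441408e-04  1.43679190e+00]
[[17.7, -11.77, -11.5], [17.69, 10.01, -11.5]] [[17.06, -11.74, 10.5], [17.05, 9.82, 10.5]]
```

The camera offset is a fixed world bias of about (-1.06, 0.56) mm. Corrected, the fork eye is at (563.75, 180.15), and the pin is centred in the grip, sitting 2 mm towards its tip. I'll shift 1.4 mm sideways and go down to hole height.

Emit:
carry_out([
  [0.2,1.4,20,0,1],
  [0,0,25,0,1],
  [0,0,12,0,1],
  [0,0,3.9,0,1],
  [0,0,0,0,1],
  [0,0,0,0,1],
  [0,0,0,0,1],
  [0,0,0,0,1],
])

```text
t: 19.3
eef_pos: [576.8, 274.5, 90.2]
tcp_rot: [3.141, -0.0, 1.436]
ft_force: [1.0, 0.2, -1.7]
opening: 0.144
grip_force: 30.0
```

Emit:
carry_out([
  [-5,0,0.3,0,1],
  [-4,0,0,0,1],
  [-4,0,0,0,1],
  [-4,0,0,0,1],
  [-3,0,0,0,1],
  [0,0,0,0,1],
  [0,0,0,0,1],
  [0,0,0,0,1],
])

```text
t: 20.1
eef_pos: [573.9, 254.7, 89.2]
tcp_rot: [3.142, 0.0, 1.436]
ft_force: [0.6, -0.1, -1.7]
opening: 0.145
grip_force: 30.0
```

Emit:
carry_out([
  [-4,0,0,0,1],
  [-4,0,0,0,1],
  [-4,0,0,0,1],
  [-4,0,0,0,1],
  [0,0,0,0,1],
  [0,0,0,0,1],
  [0,0,0,0,1],
])

```text
t: 20.8
eef_pos: [571.8, 238.8, 89.2]
tcp_rot: [3.141, 0.0, 1.436]
ft_force: [0.2, 0.0, -1.6]
opening: 0.147
grip_force: 30.0
```

Emit:
carry_out([
  [-4,0,0,0,1],
  [-4,0,0,0,1],
  [-4,0,0,0,1],
  [-4,0,0,0,1],
  [-2,0,0,0,1],
  [0,0,0,0,1],
  [0,0,0,0,1],
  [0,0,0,0,1],
])

```text
t: 21.6
eef_pos: [569.3, 221.0, 89.2]
tcp_rot: [3.141, 0.0, 1.436]
ft_force: [0.1, -0.6, -0.9]
opening: 0.146
grip_force: 30.0
```

Emit:
carry_out([
  [-1,0,0,0,1],
  [-1,0,0,0,1],
  [-1,0,0,0,1],
  [-0.5,0,0,0,1],
  [0,0,0,0,1],
  [0,0,0,0,1],
  [0,0,0,0,1],
])

```text
t: 22.3
eef_pos: [568.8, 217.4, 89.2]
tcp_rot: [3.142, 0.0, 1.436]
ft_force: [0.0, -0.3, -1.0]
opening: 0.144
grip_force: 30.0
```

Emit:
carry_out([
  [-0.7,0,0,0,1],
  [-0.7,0,0,0,1],
  [0,0,0,0,1],
  [0,0,0,0,1],
  [0,0,0,0,1],
])

```text
t: 22.8
eef_pos: [568.7, 216.6, 89.2]
tcp_rot: [3.141, -0.001, 1.436]
ft_force: [0.1, 5.0, -1.9]
opening: 0.147
grip_force: 30.0
```

Emit:
carry_out([
  [-0.7,0,0,0,1],
  [0,0,0,0,1],
  [0,0,0,0,1],
  [0,0,0,0,1],
])

```text
t: 23.2
eef_pos: [568.7, 216.5, 89.2]
tcp_rot: [3.141, -0.002, 1.436]
ft_force: [0.8, 9.8, -3.6]
opening: 0.144
grip_force: 30.0
```

Emit:
carry_out([
  [0,0,0,0,0.85],
  [0,0,0,0,0.7],
  [0,0,0,0,0.6],
  [0,0,0,0,0.55],
  [0,0,0,0,0.55],
  [0,0,0,0,0.55],
])

```text
t: 23.8
eef_pos: [568.6, 215.2, 89.2]
tcp_rot: [3.142, 0.0, 1.435]
ft_force: [0.3, -0.2, -0.3]
opening: 0.442
grip_force: 0.0
```

Emit:
carry_out([
  [0,0,-15,0,0.55],
  [0,0,-40,0,0.55],
  [0,0,-45,0,0.55],
  [0,0,0,0,0.3],
  [0,0,0,0,0.3],
  [0,0,0,0,0.3],
  [0,0,0,0,0.3],
])

```text
t: 24.5
eef_pos: [568.0, 215.2, 187.8]
tcp_rot: [-3.139, 0.001, 1.436]
ft_force: [0.9, -0.4, 0.5]
opening: 0.685
grip_force: 0.0
```

```bash
python3 - <<'E'
from h import *
c,p=shot("w8");print(p)
b=np.array([-1.06,.56]);E=np.array([563.75,180.15]);y=np.array([.1346,.9909]);x=np.array([.9909,-.1346])
def P(xx,yy,z): return np.r_[E+x*xx+y*yy+b,z]
q=proj(c,[P(0,54.5,99),P(0,50.5,99),P(0,20.5,99),P(0,15.5,99),P(0,15.5,102),P(0,-15.5,102),P(0,-30.5,90),P(11,54.5,99),P(-11,54.5,99),P(11,15.5,99),P(-11,15.5,99)],p);print(q.round(1).tolist())
g=cv2.cvtColor(c["color"],cv2.COLOR_RGB2GRAY).astype(float)
cx=int(q[1,0]);d=np.diff(g[:,cx-4:cx+5].mean(1));print("rows",[(i+1,int(d[i])) for i in range(int(q[0,1])-25,int(q[5,1])+40) if i<418 and abs(d[i])>5])
for s in(9,-9):
    a=int(q[3,0])+int(s*1.7);d=np.diff(g[:,a-1:a+2].mean(1));print("rows",a,[(i+1,int(d[i])) for i in range(int(q[0,1])-25,int(q[5,1])+20) if i<418 and abs(d[i])>5])
for yy in (52.5,35,18):
    t=proj(c,P(0,yy,99),p)[0];r=int(t[1]);d=np.diff(g[r-1:r+2].mean(0));print("cols",yy,t.round(),[(i+1,int(d[i])) for i in range(int(t[0])-40,int(t[0])+40) if abs(d[i])>5])
E
```

```text
(array([568.03365321, 215.15266165, 187.81147704]), array([-3.13947565e+00,  1.00410755e-03,  1.43554150e+00]))
[[280.2, 190.4], [280.2, 196.0], [280.2, 236.7], [280.2, 243.3], [280.2, 244.8], [280.2, 284.3], [280.2, 294.4], [296.2, 190.4], [264.2, 190.4], [295.5, 243.3], [264.9, 243.3]]
rows [(183, -22), (184, -55), (185, -7), (186, 33), (187, 39), (191, -8), (192, -8), (193, 19), (231, -13), (232, -39), (233, 5), (234, 36), (235, 7), (241, -5), (242, -14), (243, -38), (244, -7), (245, 28), (246, 36), (255, -6), (256, -27), (257, -35), (259, 29), (260, 28), (271, -12), (272, -37), (273, -14), (274, 13), (275, 31), (276, 21), (309, -7), (310, -28), (311, -44), (312, -5), (317, 13), (318, 22), (320, -31), (321, 5), (322, 13)]
rows 295 [(170, -7), (171, -22), (172, -17), (173, -10), (184, -11), (185, -11), (186, 5), (187, 13), (219, -6), (220, -14), (223, 7), (224, 24), (225, 23), (227, -6), (229, -5), (234, 8), (236, -6), (240, -12), (241, -9), (245, 25), (246, 33), (255, -8), (256, -30), (257, -25), (259, 27), (260, 26), (271, -11), (272, -31), (273, -8), (274, 9), (275, 27), (276, 1
[... 206 characters left out ...]
 -8), (240, -24), (241, -23), (245, 24), (246, 35), (255, -7), (256, -29), (257, -23), (258, 11), (259, 27), (260, 18), (271, -12), (272, -31), (273, -10), (274, 8), (275, 29), (276, 21), (285, 6), (289, -5), (290, -14), (291, -10), (294, 5)]
cols 52.5 [280. 193.] [(269, -5), (270, -13), (288, -8), (289, -6), (290, 27), (294, -12), (295, -53), (296, -13)]
cols 35 [280. 217.] [(269, -9), (270, -18), (271, 10), (288, -7), (289, -7), (290, 29), (294, -18), (295, -63), (296, -5)]
cols 18 [280. 240.] [(263, -15), (264, -44), (265, 6), (266, 7), (272, 9), (273, 6), (275, 8), (286, -6), (288, -9), (289, -7), (294, -12), (295, -15), (296, 28), (297, 28), (316, -12), (317, -23), (318, 18), (319, 17)]
```

The shoulder (rows 234–242) sits against the ear edge (row 245), with only the slight tilt the hole clearance allows. I put the gap at about 1.5 mm, inside the 3.5 mm limit. The lug gaps are even on both sides, and nothing touches the robot. Handing in.

```bash
python3 -c "
from cell import env
print(env.job_done())"
```

```text
the job is handed in; nothing more can be done
None
```

I handed the job in at about 25 s (no verdict was returned): by my measurements the cover is on the rim with its lug between the fork ears, the long pin is through from the dish side with its shoulder about 1.5 mm from the ear, slightly tilted in the hole clearance (I did not re-push it), and the arm was not brought near the bottle or dish, though I didn't re-measure them.

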